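Put the tall ink-roller sleeve on its spigot

ROBOT

A 7-joint arm with a two-finger parallel gripper is mounted at the origin on the work surface. World frame = base frame: x ahead of the robot, y to its left, z up, the work surface at z = 0. Lengths are in m, angles in rad, forces in N, time in s.
With the tool pointing down it reaches from about 0.4 to 0.85 m from the base axis. Payload 4.5 kg.
Tool frame: the origin (TCP) lies at the very end of the fingers, on their centre line; the grasp point (between the pads) lies 19 mm behind it (r.pinch_z is the distance from the TCP to the grasp point, in m); z points along the fingers, y is the line along which they close (so a half turn about z gives the same grasp; the last joint's range is limited). The gripper opens to 88 mm and grips with 3 to 60 N. Pads are 18 mm wide; open, the fingers measure 123 mm over their backs; the gripper's body (75 mm by 187 mm) begins 45 mm behind the grasp point.
Start: joints at [1.337, 0.689, -0.195, 1.565, 0.157, 0.902, -0.215], TCP at [0.165, -0.603, 0.204] pointing down, gripper open.
Joint ranges: [-3.01, 3.01], [-0.46, 2.08], [-1.47, 1.51], [0.13, 2.56], [-1, 4.14], [0.04, 2.09], [-2.66, 2.66]. Speed limits (rad/s): [2.57, 2.57, 3.14, 3.14, 3.14, 3.14, 3.14].

INTERFACE

Orientations are given as a unit quaternion [x, y, z, w].
In Python, from plant import r, cams gives the robot as it stands.
- The arm moves only by the shell command python3 -m pendant 'ROWS' [FORCE]. ROWS is JSON, a list of rows, each a list of 3 entries, a list of its own where there are three numbers: the closure, from -1 (fully open) to 1 (shut), then the shift along the tool's x, y, z in mm, then the turn, a rotation vector about the tool's x, y, z in degrees. A call has 1 to 8 rows; each row shifts and turns the commanded pose from where the row before left it, along the tool's axes as they then stand; what a row does not reach is not made up. A row lasts 1/8 s, in which the tool goes at most 62.5 mm and 10.7 degrees, less where a joint would pass 70% of its speed; a pose out of reach is approached as far as the arm can. A call with a gripper value outside its range is refused whole. The fingers move at their own pace and stop on an object; FORCE is the grip in N (left out, the last holds). Time passes only in rows, so rows that do not move let the fingers close. It gives the time, the measured TCP pose, the force, the opening and the grip force at its end, in the units of the state.
- r.get_state(): the state, without advancing time (a new reading comes with each control period).
- cams.snapshot(name): name is "side" or "top"; returns a dict with "img" (420x560x3 uint8, red, green, blue), "camera_matrix" (3x3 intrinsics, pixels), "camera_from_world" (4x4, takes a point from world to camera coordinates). Camera axes: x right, y up, looking along -z (the intrinsics and any distortion apply to the point x, -y, -z); pixel columns grow to the right and rows downward; lengths in m; the calibration is good to about 2 mm. A picture is of the moment at which its call begins. There is no depth.
- r.finish_job(): hands the job in; it is judged then, once.
The state is a dict: "clock": time; "q": joint angles; "qd": joint speeds; "joint_torque": joint torques, N m; "tool_pos": TCP position; "eef_rot": TCP orientation; "contact_force": force on the tool from outside, world axes, zero at the start; "moment": the same for the moment, N m; "opening": opening from 0.0 (shut) to 1.0 (fully open); "finger_force": force on a finger pad.
Only numpy, scipy, OpenCV 4.12 (cv2) and the standard library are available. Lean on these libraries where they do the work, as an engineer would, in place of code of your own. Each camera call takes 0.05 s, during which the arm holds its last target. There are 200 camera calls.

TASK

Put the taller of the two loose ink-roller sleeves away: push it, standing upright, onto the taller of the two spigot stands until it sits fully home on the stand's round base, then let go. Guide it all the way down in the gripper, do not let it drop. Leave the shorter sleeve standing where it is.

Things in the scene. Friction and masses are not known exactly. Their poses are not given: they have to be found in the camera images.
- tall_sleeve: The tall roller sleeve: a rigid open tube, black rubber with a bright aluminium band at each end, 80 mm high, 46 mm outside diameter, 36 mm bore straight through, 5 mm wall, 0.13 to 0.25 kg. It stands loose and upright on the table. The origin is at its centre, half-way up on its axis; z is along the tube. Both ends are alike.
- short_sleeve: The short roller sleeve: the same tube but only 50 mm high, standing loose and upright on the table. Not to be moved. The origin is at its centre, half-way up on its axis; z is along the tube.
- tall_stand: The tall spigot stand, fixed: a steel disc 90 mm across and 15 mm thick with an upright 24 mm aluminium spigot at its centre, tapering over the last 18 mm to an 8 mm nose, tip 80 mm above the table. Origin: on the table under the disc's centre, z up the spigot. A sleeve fully home rests on the disc, a tall one with its centre 55 mm above the origin. The other stand (not listed) is alike, tip at 50 mm.

How it is judged:
At the end, for the whole second after the job is handed in: The tall sleeve is on the tall spigot, its centre within 12 mm of the spigot's axis, its lower end within 8 mm of the disc, within 10 degrees of upright, released and at rest (horizontal distance between tall_sleeve and tall_stand below 0.012 m and z of tall_sleeve in the frame of tall_stand below 0.063 m and angle between the z axis of tall_sleeve and the z axis of tall_stand, either way round below 0.17 rad and contact force between tall_sleeve and the fingers below 0.1 N and linear speed of tall_sleeve below 0.02 m/s); the robot touches nothing.
It fails at once if the short sleeve is moved by more than 30 mm (distance of short_sleeve from where it was at the start of the episode above 0.03 m).
It fails at once if the tall sleeve is dropped: it goes faster than 0.45 m/s while around or just above the tall spigot (horizontal distance between tall_sleeve and tall_stand below 0.02 m and z of tall_sleeve in the frame of tall_stand below 0.13 m and linear speed of tall_sleeve above 0.45 m/s).
It also fails if it takes over 40 s, if anything falls off the work surface, if the arm or the gripper's body presses on something with over 40 N, if the wrist force passes 120 N, or if a joint passes its speed limit or range.

## Working session

There is one attempt and no reset: what is moved stays moved. The work goes in short steps, Python scripts to look and compute and a shell command to move; the robot and the scene stay as the last step left them, time stands still between calls to the robot, and variables do not carry over. Pictures are saved under pics/ and viewed, at most 10 in all, crops included, and the job is handed in when it is done.

```bash
mkdir -p pics; ls; python3 - <<'E'
from plant import r,cams
import cv2,json
for n in("top","side"):
    s=cams.snapshot(n); cv2.imwrite(f"pics/{n}0.png",s["img"][:,:,::-1]); print(n,s["camera_matrix"],s["camera_from_world"],s.keys())
print(r.get_state(), r.pinch_z)
E
```

```text
pics
top [[424.45596284   0.         273.05712013]
 [  0.         424.45596284 207.37495954]
 [  0.           0.           1.        ]] [[-0.02735066 -0.99961693  0.00423465 -0.00372141]
 [ 0.99430122 -0.02676807  0.10319184 -0.528319  ]
 [-0.10303896  0.00703288  0.99465246 -1.03598775]
 [ 0.          0.          0.          1.        ]] dict_keys(['img', 'camera_matrix', 'camera_from_world'])
side [[389.14130284   0.         283.51994359]
 [  0.         389.14130284 210.21647158]
 [  0.           0.           1.        ]] [[-0.91536902 -0.40261281  0.00157694  0.47259718]
 [ 0.28863775 -0.65349788  0.69973479 -0.17722459]
 [-0.28069166  0.64097071  0.71440097 -0.67744445]
 [ 0.          0.          0.          1.        ]] dict_keys(['img', 'camera_matrix', 'camera_from_world'])
{'clock': 0.1, 'q': array([ 1.33680932,  0.68988066, -0.19453276,  1.56621263,  0.15732348,
        0.90250572, -0.21508168]), 'qd': array([-0.00064417, -0.00192969,  0.00171251, -0.002067  , -0.00116491,
       -0.00090305,  0.0002491 ]), 'joint_torque': array([-2.90910735e-03, -5.28491843e+01, -1.27140675e+00, -1.53837079e+01,
       -5.25807927e-02,  1.96113702e-03,  5.80647406e-05]), 'tool_pos': array([ 0.16516736, -0.60214939,  0.20361005]), 'eef_rot': array([ 9.91041608e-01,  1.33551046e-01, -1.71570316e-04, -7.87731233e-04]), 'contact_force': array([ 0.64026708, -0.46831166, -0.00757448]), 'moment': array([ 0.00456258, -0.04025548,  0.00785513]), 'finger_force': 0.0, 'opening': 1.0019694130339194} 0.0187
```

View pics/top0.png

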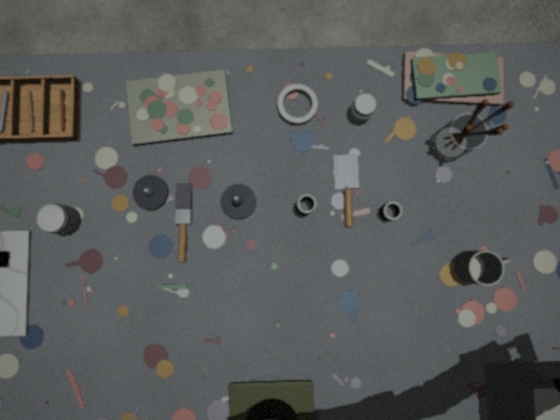

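View pics/side0.png

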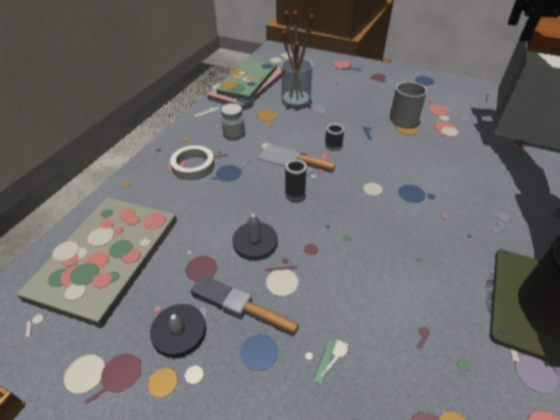

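The top view shows the tall stand at about (238,202), tall sleeve at (306,204), short sleeve at (391,211) and short stand at (151,192). In the side view, the tall stand is at (254,238), tall sleeve (296,179), short sleeve (335,136) and short stand (178,328). Next I'll zoom in on the tall pair.

```bash
python3 - <<'E'
import cv2,numpy as np
t=cv2.imread("pics/top0.png");s=cv2.imread("pics/side0.png")
C=[t[172:232,208:268],t[174:234,276:336],s[195:265,220:290],s[145:215,261:331]]
f=lambda c:cv2.convertScaleAbs(cv2.resize(c,(300,300),interpolation=cv2.INTER_CUBIC),alpha=1.8)
cv2.imwrite("pics/z.png",np.vstack([np.hstack([f(C[0]),f(C[1])]),np.hstack([f(C[2]),f(C[3])])]))
E
```

```text
(no output)
```

View pics/z.png

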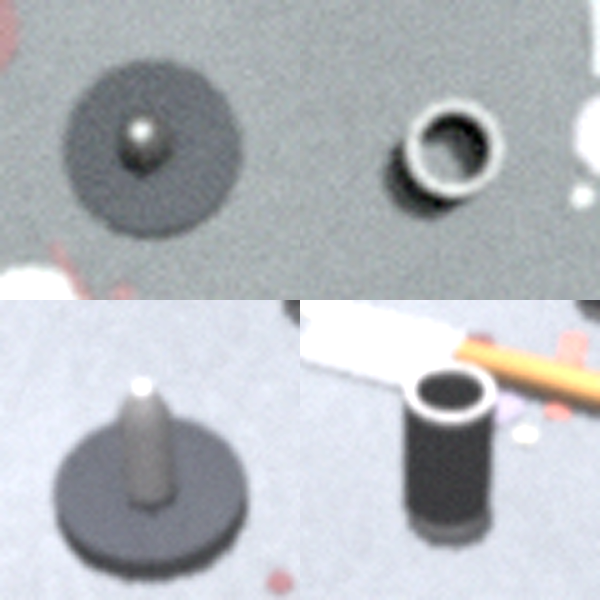

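The zoom shows the tall stand's disc and nose, and the sleeve's bright top rim, clearly in both views. I'll fit these with masks and cast rays onto the known heights.

```bash
cat > h.py <<'E'
import cv2,numpy as np
def ray(s,u,v):
    K=s["camera_matrix"];T=s["camera_from_world"]
    d=np.array([(u-K[0,2])/K[0,0],-(v-K[1,2])/K[1,1],-1.]); R=T[:3,:3]
    return -R.T@T[:3,3],R.T@d
def onz(s,u,v,z):
    o,d=ray(s,u,v); return (o+d*(z-o[2])/d[2])[:2]
def blob(img,box,lo,hi,k=4):
    """largest outer contour with lo<=grey<=hi in box (x0,y0,x1,y1): convex hull ellipse"""
    x0,y0,x1,y1=box; g=cv2.cvtColor(img,cv2.COLOR_RGB2GRAY)[y0:y1,x0:x1]
    g=cv2.resize(g,None,fx=k,fy=k,interpolation=cv2.INTER_CUBIC); g=cv2.GaussianBlur(g,(0,0),2)
    c,_=cv2.findContours(cv2.inRange(g,lo,hi),cv2.RETR_EXTERNAL,cv2.CHAIN_APPROX_NONE)
    c=max(c,key=cv2.contourArea); (u,v),(a,b),t=cv2.fitEllipse(cv2.convexHull(c))
    return (u+.5)/k-.5+x0,(v+.5)/k-.5+y0,a/k,b/k,t
E
python3 - <<'E'
from plant import cams
from h import *
t=cams.snapshot("top");q=cams.snapshot("side")
g=lambda s:cv2.cvtColor(s["img"],cv2.COLOR_RGB2GRAY)
print("top disc row",g(t)[202,214:262]);print("top ring row",g(t)[204,290:322]);print("side disc row",g(q)[245,226:286]);print("side ring row",g(q)[167,280:312])
for n,s,b,lo,hi,z in(("disc",t,(212,178,264,228),0,66,.015),("ring",t,(290,188,324,222),78,255,.08),("ring",q,(283,156,310,180),150,255,.08),
  ("short",t,(376,194,408,228),78,255,.05)):
    e=blob(s["img"],b,lo,hi); print(n,np.round(e,1),onz(s,*e[:2],z))
for n,s,u,v,z in(("discT",t,238.4,201.8,.015),("noseT",t,236.6,198,.08),("ringT",t,306.8,204,.08),("discS",q,255.2,239.1,.015),("noseS",q,253.1,214.4,.08),("ringS",q,296,166.7,.08)):
    print(n,onz(s,u,v,z))
E
```

```text
top disc row [101  97 101  95  95  93  81  69  60  67  57  62  60  65  59  60  56  50
  29  30  38  48  51  47  46  42  44  44  48  58  63  68  65  64  71  68
  65  66  65  65  61  66  79  98  97  99  97  98]
top ring row [ 96  91  88  74  57  41  59 101 130 123 107  98  95 101  91  84  66  52
  43  37  31  24  20  62 107 127 120 103  97  97  96  90]
side disc row [132 131 132 132 133 129 113  82  66  70  70  73  71  70  71  72  69  70
  69  69  71  70  70  69  71  69  70  65  63  60  68  69  70  70  70  71
  71  71  72  70  71  73  70  72  73  72  72  69  60  50  58  87 112 125
 127 128 129 128 129 127]
side ring row [128 130 128 123 118 126 150 148 107  61  41  37  36  36  37  39  38  35
  36  36  36  39  52  95 143 158 142 130 128 127 120 105]
disc [238.  201.9  33.6  34.5 176.5] [0.54575131 0.07049608]Traceback (most recent call last):
  File "<stdin>", line 8, in <module>
  File "h.py", line 13, in blob
    c=max(c,key=cv2.contourArea); (u,v),(a,b),t=cv2.fitEllipse(cv2.convexHull(c))
                                                ~~~~~~~~~~~~~~^^^^^^^^^^^^^^^^^^^
cv2.error: OpenCV(4.12.0) /io/opencv/modules/imgproc/src/shapedescr.cpp:361: error: (-201:Incorrect size of input array) There should be at least 5 points to fit the ellipse in function 'fitEllipseNoDirect'
```

```bash
python3 - <<'E'
from plant import cams,r
from h import *
from scipy.spatial.transform import Rotation as R
t=cams.snapshot("top");q=cams.snapshot("side")
for n,s,b,lo,hi,z in(("disc",t,(212,178,264,228),0,80,.015),("ring",t,(290,188,324,222),110,255,.08),("ring",q,(283,156,310,180),138,255,.08),
  ("short",t,(376,194,408,228),110,255,.05)):
    e=blob(s["img"],b,lo,hi); print(n,np.round(e,1),onz(s,*e[:2],z))
for n,s,u,v,z in(("discT",t,238.4,201.8,.015),("noseT",t,236.6,198,.08),("ringT",t,306.8,204,.08),("discS",q,255.2,239.1,.015),("noseS",q,253.1,214.4,.08),("ringS",q,296,166.7,.08)):
    print(n,onz(s,u,v,z))
print(R.from_quat(r.get_state()["eef_rot"]).as_matrix().round(3))
E
```

```text
disc [237.9 201.6  35.8  36.5   9.9] [0.54629764 0.07051235]
ring [306.8 202.6  18.9  19.8 118.2] [ 0.53190574 -0.09832188]
ring [297.5 162.7  19.7  33.4 105.1] [ 0.5307599  -0.10759208]
short [393.2 210.   18.4  19.3 160. ] [ 0.51137906 -0.31240061]
discT [0.54588212 0.06936213]
noseT [0.54737939 0.06862328]
ringT [ 0.52848752 -0.09829066]
discS [0.54540974 0.07352646]
noseS [0.54854383 0.06876027]
ringS [ 0.52867353 -0.09386152]
[[ 0.964  0.265 -0.   ]
 [ 0.265 -0.964  0.001]
 [-0.    -0.001 -1.   ]]
```

```bash
python3 -m pendant '[[-1,[40,-32,0],[0,0,0]],[-1,[40,-32,0],[0,0,0]],[-1,[40,-32,0],[0,0,0]],[-1,[40,-32,0],[0,0,0]],[-1,[40,-32,0],[0,0,0]],[-1,[40,-32,0],[0,0,0]]]' 20; python3 -m pendant '[[-1,[40,-33,0],[0,0,0]],[-1,[40,-33,0],[0,0,0]],[-1,[40,-33,0],[0,0,0]],[-1,[40,-33,0],[0,0,0]],[-1,[40,-33,0],[0,0,0]],[-1,[40,-33,0],[0,0,0]],[-1,[0,0,0],[0,0,0]]]'
cat > go.py <<'E'
import sys,numpy as np
from plant import r
from scipy.spatial.transform import Rotation as R
s=r.get_state();M=R.from_quat(s["eef_rot"])
print("pos",s["tool_pos"].round(4),"F",s["contact_force"].round(1),"open",round(s["opening"],3),"grip",round(s["finger_force"],1),"t",s["clock"])
print("zaxis",M.as_matrix()[:,2].round(4),"yaxis",M.as_matrix()[:,1].round(3))
if len(sys.argv)>3: print("shift mm",(1000*M.inv().apply(np.array(sys.argv[1:4],float)-s["tool_pos"])).round(1))
E
python3 go.py .529 -.097 .12
```

```text
clock: 1.05
tool_pos: [0.3471, -0.3528, 0.2045]
eef_rot: [0.991, 0.133, 0.0, 0.0]
contact_force: [0.6, -0.7, 0.3]
opening: 1.0
finger_force: 0.0
clock: 1.92
tool_pos: [0.5279, -0.0942, 0.2044]
eef_rot: [0.99, 0.138, 0.002, -0.001]
contact_force: [-1.1, -0.4, -0.6]
opening: 1.0
finger_force: 0.0
pos [ 0.5279 -0.0942  0.2044] F [-1.1 -0.4 -0.6] open 1.0 grip 0.0 t 1.925
zaxis [ 0.0027  0.0028 -1.    ] yaxis [ 0.273 -0.962 -0.002]
shift mm [ 0.1  3.1 84.4]
```

```bash
python3 -m pendant '[[-1,[0,3,30],[0,0,0]],[-1,[0,0,30],[0,0,0]],[-1,[0,0,34],[0,0,0]],[-1,[0,0,0],[0,0,0]],[-1,[0,0,0],[0,0,0]]]'; python3 go.py .529 -.097 .041; python3 - <<'E'
from plant import cams
import cv2,numpy as np
t=cams.snapshot("top")["img"];s=cams.snapshot("side")["img"]
f=lambda c:cv2.convertScaleAbs(cv2.resize(c[:,:,::-1],(400,400),interpolation=cv2.INTER_CUBIC),alpha=1.6)
cv2.imwrite("pics/a.png",np.hstack([f(t[150:270,250:370]),f(s[100:220,235:355])]))
E
```

```text
clock: 2.55
tool_pos: [0.5263, -0.1033, 0.1113]
eef_rot: [0.991, 0.133, 0.001, 0.0]
contact_force: [0.4, 0.2, 0.8]
opening: 0.999
finger_force: 0.0
pos [ 0.5263 -0.1033  0.1113] F [0.4 0.2 0.8] open 0.999 grip 0.0 t 2.55
zaxis [ 1.1e-03 -5.0e-04 -1.0e+00] yaxis [ 0.264 -0.965  0.001]
shift mm [ 4.2 -5.4 70.3]
```

View pics/a.png

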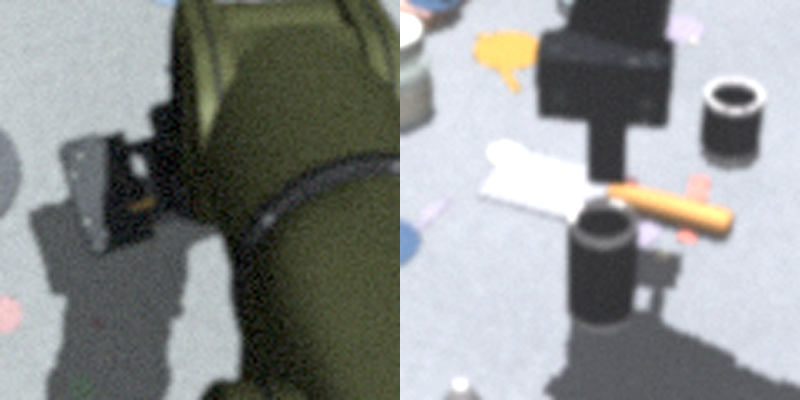

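The fingers straddle the sleeve, which is still standing untouched at about (600,255) in the crop. I'll centre, descend and grip.

```bash
python3 -m pendant '[[-1,[4,-5,0],[0,0,0]],[-1,[0,0,0],[0,0,0]],[-1,[0,0,18],[0,0,0]],[-1,[0,0,18],[0,0,0]],[-1,[0,0,18],[0,0,0]],[-1,[0,0,14],[0,0,0]],[-1,[0,0,0],[0,0,0]],[-1,[0,0,0],[0,0,0]]]'; python3 go.py .529 -.097 .041
```

```text
clock: 3.65
tool_pos: [0.5288, -0.0967, 0.0428]
eef_rot: [0.991, 0.134, 0.0, 0.0]
contact_force: [0.3, -0.5, 0.3]
opening: 1.0
finger_force: 0.0
pos [ 0.5288 -0.0967  0.0428] F [ 0.3 -0.5  0.3] open 1.0 grip 0.0 t 3.65
zaxis [ 8.e-04 -2.e-04 -1.e+00] yaxis [ 0.265 -0.964  0.   ]
shift mm [0.1 0.3 1.8]
```

```bash
python3 -m pendant '[[-0.2,[0,0,0],[0,0,0]],[-0.05,[0,0,0],[0,0,0]],[0.1,[0,0,0],[0,0,0]],[0.4,[0,0,0],[0,0,0]],[1,[0,0,0],[0,0,0]],[1,[0,0,0],[0,0,0]],[1,[0,0,0],[0,0,0]],[1,[0,0,0],[0,0,0]]]' 25; python3 -m pendant '[[1,[0,0,-15],[0,0,0]],[1,[0,0,-25],[0,0,0]],[1,[0,0,-30],[0,0,0]],[1,[0,0,-30],[0,0,0]],[1,[0,0,0],[0,0,0]],[1,[0,0,0],[0,0,0]]]';python3 go.py .547 .0695 .145;  python3 - <<'E'
from plant import cams
import cv2,numpy as np
s=cams.snapshot("side")["img"]
cv2.imwrite("pics/b.png",cv2.convertScaleAbs(cv2.resize(s[80:260,200:380,::-1],(540,540),interpolation=cv2.INTER_CUBIC),alpha=1.6))
E
```

```text
clock: 4.65
tool_pos: [0.5286, -0.0968, 0.0424]
eef_rot: [0.991, 0.133, 0.0, 0.0]
contact_force: [0.6, -0.9, 0.8]
opening: 0.502
finger_force: 25.0
clock: 5.4
tool_pos: [0.5276, -0.0965, 0.1419]
eef_rot: [0.991, 0.134, -0.001, -0.0]
contact_force: [-0.4, 0.6, -1.8]
opening: 0.496
finger_force: 25.0
pos [ 0.5276 -0.0965  0.1419] F [-0.4  0.6 -1.8] open 0.496 grip 25.0 t 5.4
zaxis [-1.3e-03  1.0e-04 -1.0e+00] yaxis [ 0.265 -0.964 -0.   ]
shift mm [  62.6 -154.9   -3.1]
```

View pics/b.png

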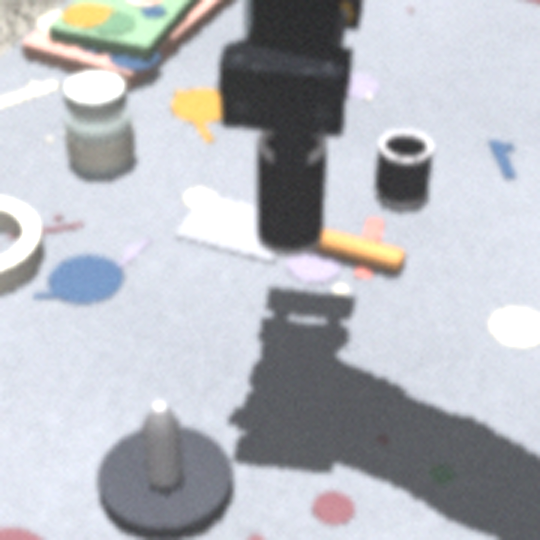

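The sleeve is held upright at about (290,195), with the tall spigot's tip at (160,405). I'll carry it over the spigot.

```bash
python3 -m pendant '[[1,[6,-15,-3],[0,0,0]],[1,[12,-30,0],[0,0,0]],[1,[12,-30,0],[0,0,0]],[1,[12,-30,0],[0,0,0]],[1,[12,-30,0],[0,0,0]],[1,[8,-20,0],[0,0,0]],[1,[0,0,0],[0,0,0]],[1,[0,0,0],[0,0,0]]]';python3 -m pendant '[[1,[0,0,0],[0,0,0]],[1,[0,0,0],[0,0,0]]]';python3 go.py .547 .0695 .142;  python3 - <<'E'
from plant import cams
import cv2,numpy as np
t=cams.snapshot("top")["img"];s=cams.snapshot("side")["img"]
f=lambda c:cv2.convertScaleAbs(cv2.resize(c[:,:,::-1],(400,560),interpolation=cv2.INTER_CUBIC),alpha=1.8)
cv2.imwrite("pics/c.png",np.hstack([f(t[132:272,188:288]),f(s[140:280,200:300])]))
E
```

```text
clock: 6.45
tool_pos: [0.5466, 0.0684, 0.1449]
eef_rot: [0.991, 0.133, -0.001, 0.001]
contact_force: [0.5, -0.1, -1.9]
opening: 0.502
finger_force: 25.0
clock: 6.7
tool_pos: [0.5471, 0.0682, 0.1453]
eef_rot: [0.991, 0.133, -0.0, 0.0]
contact_force: [0.1, -0.8, -2.1]
opening: 0.5
finger_force: 25.0
pos [0.5471 0.0682 0.1453] F [ 0.1 -0.8 -2.1] open 0.5 grip 25.0 t 6.7
zaxis [-1.e-04 -5.e-04 -1.e+00] yaxis [ 0.263 -0.965  0.   ]
shift mm [ 0.2 -1.3  3.3]
```

View pics/c.png

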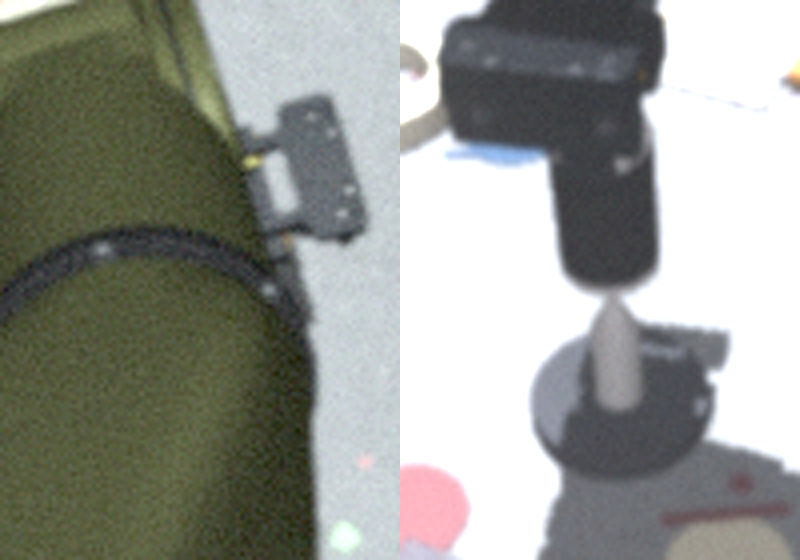

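In the side view the sleeve's lower end (centre about 610,270) lines up with the spigot axis (tip at 612,300). I'll lower slowly and watch the force.

```bash
python3 -m pendant '[[1,[0,-1,8],[0,0,0]],[1,[0,0,8],[0,0,0]],[1,[0,0,8],[0,0,0]],[1,[0,0,6],[0,0,0]],[1,[0,0,5],[0,0,0]],[1,[0,0,5],[0,0,0]],[1,[0,0,5],[0,0,0]],[1,[0,0,0],[0,0,0]]]';python3 go.py .547 .0695 .058;  python3 - <<'E'
from plant import cams
import cv2,numpy as np
s=cams.snapshot("side")["img"]
cv2.imwrite("pics/d.png",cv2.convertScaleAbs(cv2.resize(s[140:280,200:300,::-1],(400,560),interpolation=cv2.INTER_CUBIC),alpha=1.8))
E
```

```text
clock: 7.8
tool_pos: [0.5467, 0.0702, 0.1]
eef_rot: [0.991, 0.134, -0.0, 0.0]
contact_force: [-0.0, -0.2, -2.0]
opening: 0.496
finger_force: 25.0
pos [0.5467 0.0702 0.1   ] F [-0.  -0.2 -2. ] open 0.496 grip 25.0 t 7.8
zaxis [-6.e-04 -2.e-04 -1.e+00] yaxis [ 0.265 -0.964  0.   ]
shift mm [ 0.2  0.7 42. ]
```

View pics/d.png

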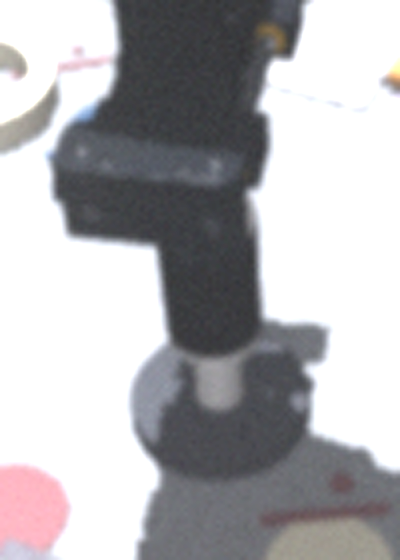

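The spigot (about 218,380) has gone into the sleeve (lower end about 215,345) with no contact force. I'll carry on down.

```bash
python3 -m pendant '[[1,[0,0,6],[0,0,0]],[1,[0,0,8],[0,0,0]],[1,[0,0,8],[0,0,0]],[1,[0,0,7],[0,0,0]],[1,[0,0,5],[0,0,0]],[1,[0,0,3],[0,0,0]],[1,[0,0,0],[0,0,0]]]';python3 go.py .547 .0695 .058
```

```text
clock: 8.72
tool_pos: [0.5469, 0.0702, 0.0631]
eef_rot: [0.991, 0.134, -0.0, 0.0]
contact_force: [-0.3, 0.2, -1.5]
opening: 0.496
finger_force: 25.0
pos [0.5469 0.0702 0.0631] F [-0.3  0.2 -1.5] open 0.496 grip 25.0 t 8.725
zaxis [-2.e-04 -1.e-04 -1.e+00] yaxis [ 0.265 -0.964  0.   ]
shift mm [-0.1  0.7  5.1]
```

```bash
python3 -m pendant '[[1,[0,0,2],[0,0,0]],[1,[0,0,2],[0,0,0]],[1,[0,0,1],[0,0,0]],[1,[0,0,0],[0,0,0]],[1,[0,0,0],[0,0,0]]]';python3 go.py .547 .0695 .0574
```

```text
clock: 9.35
tool_pos: [0.547, 0.0702, 0.0584]
eef_rot: [0.991, 0.134, 0.0, 0.0]
contact_force: [-0.8, 0.6, -1.9]
opening: 0.5
finger_force: 25.0
pos [0.547  0.0702 0.0584] F [-0.8  0.6 -1.9] open 0.5 grip 25.0 t 9.35
zaxis [ 2.e-04 -0.e+00 -1.e+00] yaxis [ 0.265 -0.964  0.   ]
shift mm [-0.2  0.7  1. ]
```

```bash
python3 -m pendant '[[1,[0,0,1],[0,0,0]],[1,[0,0,1],[0,0,0]],[1,[0,0,0],[0,0,0]],[1,[0,0,0],[0,0,0]]]'
```

```text
clock: 9.85
tool_pos: [0.5476, 0.0701, 0.0573]
eef_rot: [0.991, 0.133, 0.001, 0.0]
contact_force: [-1.1, -0.9, 6.3]
opening: 0.492
finger_force: 25.0
```

The upward force of 6 N at the expected height means the sleeve is seated on the disc. I'll release and retreat straight up.

```bash
python3 -m pendant '[[0.2,[0,0,0],[0,0,0]],[-0.1,[0,0,0],[0,0,0]],[-0.5,[0,0,0],[0,0,0]],[-1,[0,0,0],[0,0,0]],[-1,[0,0,0],[0,0,0]],[-1,[0,0,0],[0,0,0]],[-1,[0,0,0],[0,0,0]]]' 5; python3 go.py; python3 -m pendant '[[-1,[0,0,-10],[0,0,0]],[-1,[0,0,-25],[0,0,0]],[-1,[0,0,-30],[0,0,0]],[-1,[0,0,-30],[0,0,0]],[-1,[0,0,-30],[0,0,0]],[-1,[0,0,-20],[0,0,0]],[-1,[0,0,0],[0,0,0]],[-1,[0,0,0],[0,0,0]]]';python3 - <<'E'
from plant import cams
import cv2,numpy as np
s=cams.snapshot("side")["img"]
cv2.imwrite("pics/e.png",cv2.convertScaleAbs(cv2.resize(s[90:270,190:370,::-1],(540,540),interpolation=cv2.INTER_CUBIC),alpha=1.6))
E
```

```text
clock: 10.72
tool_pos: [0.5469, 0.0702, 0.0563]
eef_rot: [0.991, 0.133, -0.0, 0.0]
contact_force: [-0.1, 0.2, -0.7]
opening: 0.996
finger_force: 0.0
pos [0.5469 0.0702 0.0563] F [-0.1  0.2 -0.7] open 0.996 grip 0.0 t 10.725
zaxis [-0.e+00 -1.e-04 -1.e+00] yaxis [ 0.265 -0.964  0.   ]
clock: 11.72
tool_pos: [0.5463, 0.0701, 0.2008]
eef_rot: [0.991, 0.134, -0.001, 0.0]
contact_force: [-0.1, 0.8, -0.1]
opening: 0.998
finger_force: 0.0
```

View pics/e.png

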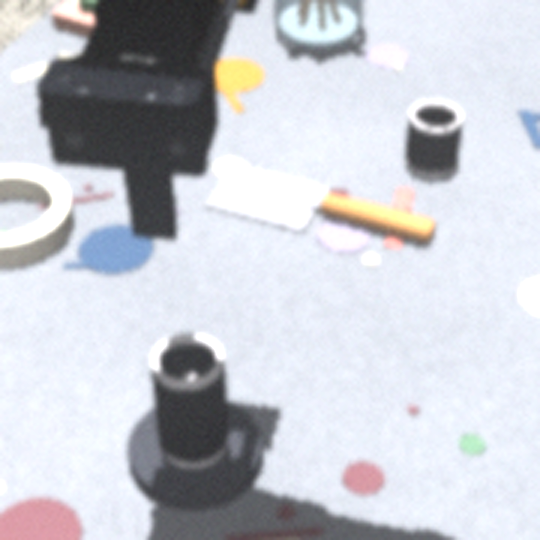

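The sleeve sits upright on the disc, with its base at about (193,455) and the spigot tip visible in the bore at (190,375). The gripper is clear and the short sleeve, at (434,140), hasn't moved.

```bash
python3 -c "
from plant import r
print(r.finish_job())"
```

```text
the job is handed in; nothing more can be done
None
```

The tall sleeve is fully home and upright on the tall spigot stand, guided down in the gripper and released; the short sleeve was left untouched, and the job was handed in at about 12 s (no verdict was returned).

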